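Arm the board tester and hold its selector on the third stop

TASK

Run the board tester's self-test: press its three keys fully, one at a time, each let up before the next - first the round key, then the square key, then the bar key. Then grip the selector knob and turn it clockwise click by click, pausing about half a second on the first stop and on the second, up to the third stop and not past it. Finish while still holding the knob on the third stop, since its spring turns it back when let go, and leave everything else on the bench where it is.

Things in the scene. Friction and masses are not known exactly. Their poses are not given: they have to be found in the camera images.
- tester: grey board tester, a flat box 210 (x) x 320 (y) x 55 mm high, fixed to the table; origin: centre of its underside, z up, its -x long side faces the robot. Seen from there the three keys are on the right (-y), the selector knob on the left (+y); behind the keys a black nest with a circuit board, up to 11 mm high
- key_round_top (a point): round key, cap 26 mm across; stands 16 mm above the tester's top face in a flat metal frame 6 mm high. Point: centre of the cap's top face, 71 mm above the table when up; axes parallel to the tester's. The three keys form a row along the tester's y, centres 50 mm apart, their order differs between starts
- key_square_top (a point): square key, cap 26 x 26 mm; stands 16 mm above the tester's top face in a flat metal frame 6 mm high. Point: centre of the cap's top face, 71 mm above the table when up; axes parallel to the tester's. The three keys form a row along the tester's y, centres 50 mm apart, their order differs between starts
- key_bar_top (a point): bar key, cap 42 (x) x 14 (y) mm; stands 16 mm above the tester's top face in a flat metal frame 6 mm high. Point: centre of the cap's top face, 71 mm above the table when up; axes parallel to the tester's. The three keys form a row along the tester's y, centres 50 mm apart, their order differs between starts
- key_round (a joint): press of the round key: 0 up, 0.005 m fully down; spring return, about 1.5 N to start and 5 N fully down; it registers from 3 mm
- key_square (a joint): press of the square key: 0 up, 0.005 m fully down; spring return, about 1.5 N to start and 5 N fully down; it registers from 3 mm
- key_bar (a joint): press of the bar key: 0 up, 0.005 m fully down; spring return, about 1.5 N to start and 5 N fully down; it registers from 3 mm
- selector_grip (a point): grip point of the black selector knob, on its vertical axis, 95 mm above the table. To pinch from above: an upright bar 46 mm long (this frame's x), 14 mm thick (its y), 69 to 109 mm above the table, white line on top at its pointing end (-x); below it a disc 48 mm across, its top at 69 mm. The frame turns with the knob; at rest it is parallel to the tester's
- selector (a joint): knob turn, rad: 0 at rest, growing clockwise from above to 2.094. Clicks are 24 deg apart: stops at 0.419, 0.838, 1.257 (third), two more beyond; white dots on the panel mark rest and stops. A spring (0.08 N m + 0.05 per rad) returns it from any stop; each click adds 0.07 N m a quarter step after a stop and takes off 0.07 a quarter step before the next
- spool: solder spool, upright flanged reel 54 mm across, 55 mm high; a bystander, on the table beside or behind the tester, to be left where it is
- tin: round tip-cleaner tin 64 mm across, 24 mm high; a bystander, on the table beside or behind the tester, to be left where it is
- tray: small open red parts tray 60 x 90 x 30 mm; a bystander, on the table beside or behind the tester, to be left where it is
- driver: screwdriver lying on the table; a bystander, on the table beside or behind the tester, to be left where it is
- tape: roll of tape lying flat, 56 mm across, 19 mm high; a bystander, on the table beside or behind the tester, to be left where it is
- flux: small jar 40 mm across, 45 mm high; a bystander, on the table beside or behind the tester, to be left where it is
- spacer: steel spacer ring 24 mm across, 12 mm high, lying on top of the tester behind the knob; origin at the centre of its underside; a bystander, to be left where it is

How it is judged (in metres and radians):
On the way, in this order (a step that is already met when the one before it is completed fails the run):
1. the round key is pressed down, the other two keys up and the selector at rest (value of joint key_round above 0.003 m and value of joint each of key_square, key_bar below 0.0015 m and value of joint selector below 0.15 rad), for 0.1 s.
2. the square key is pressed down, the other two keys up and the selector at rest (value of joint key_square above 0.003 m and value of joint each of key_round, key_bar below 0.0015 m and value of joint selector below 0.15 rad), for 0.1 s.
3. the bar key is pressed down, the other two keys up and the selector at rest (value of joint key_bar above 0.003 m and value of joint each of key_round, key_square below 0.0015 m and value of joint selector below 0.15 rad), for 0.1 s.
4. the selector rests on its first stop, gripped, all keys up (value of joint selector between 0.289 and 0.549 rad and value of joint each of key_round, key_square, key_bar below 0.0015 m and contact force between the fingers and selector above 1 N), for 0.25 s.
5. the selector rests on its second stop, gripped, all keys up (value of joint selector between 0.708 and 0.968 rad and value of joint each of key_round, key_square, key_bar below 0.0015 m and contact force between the fingers and selector above 1 N), for 0.25 s.
At the end, for the whole second after the job is handed in: The selector stands still on its third stop (1.257 rad, within 0.13 rad), gripped by the fingers (contact force above 1 N), all three keys are up (within 1.5 mm) and every bystander is within 25 mm of where it began (value of joint selector between 1.127 and 1.387 rad and contact force between the fingers and selector above 1 N and velocity of joint selector between -0.15 and 0.15 rad/s and value of joint each of key_round, key_square, key_bar below 0.0015 m and distance of each of spool, tin, tray, driver, tape, flux, spacer from where it was at the start of the episode below 0.025 m); the arm keeps its last pose, push and grip.
It fails at once if two keys are down at the same time (value of joint each of key_round, key_square above 0.0025 m or value of joint each of key_round, key_bar above 0.0025 m or value of joint each of key_square, key_bar above 0.0025 m).
It fails at once if the selector is turned well past its third stop (value of joint selector above 1.5 rad).
It fails at once if a bystander is moved by more than 25 mm (distance of any of spool, tin, tray, driver, tape, flux, spacer from where it was at the start of the episode above 0.025 m).
It also fails if it takes over 64 s, if anything falls off the work surface, if the arm or the gripper's body presses on something with over 40 N, if the wrist force passes 120 N, or if a joint passes its speed limit or range.

ROBOT

A 6-joint arm with a two-finger parallel gripper is mounted at the origin on the work surface. World frame = base frame: x ahead of the robot, y to its left, z up, the work surface at z = 0. Lengths are in mm, angles in rad, forces in N, time in s.
With the tool pointing down it reaches from about 375 to 975 mm from the base axis. Payload 3.8 kg.
Tool frame: the origin (TCP) lies midway between the tips of the shut fingers; the grasp point (between the pads) lies grip_point_offset behind it (grip_point_offset is the distance from the TCP to the grasp point, in mm); z points along the fingers, y is the line along which they close (so a half turn about z gives the same grasp; the last joint's range is limited). The gripper opens to 85 mm and grips with 20 to 120 N. Pads are 22 mm wide; open, the fingers measure 114 mm over their backs; the gripper's body (76 mm by 85 mm) begins 54 mm behind the grasp point. The pads swing forward as they close: fully open they stand 13 mm farther back than shut.
Start: joints at [1.252, 0.264, 1.604, -0, 1.274, -0.037], TCP at [187.705, 648.371, 231.28] pointing down, gripper open.
Joint ranges: [-2.63, 2.63], [-0.94, 2.18], [0.31, 2.57], [-1.31, 4.45], [0, 2.66], [-2.55, 2.55]. Speed limits (rad/s): [2.57, 2.57, 3.14, 3.14, 3.14, 3.14].

INTERFACE

Orientations are given as [roll, pitch, yaw] about the fixed x, y, z axes, in that order (R = Rz(yaw) Ry(pitch) Rx(roll)).
In Python, from cell import * gives the robot as it stands. Calls block until the motion is done:
- move_pose(position, orientation): joint-space move of the TCP to a pose.
- servo_line(position, rot=None, velocity=150, f_stop=None): straight line of the TCP; rot=None keeps the orientation; velocity is the mean speed in mm/s. With f_stop (N) it stops when the force on the tool has changed by that much, and returns True; else False.
- movej(angles): joint-space move.
- gripper_open() and grab(f_grip=None): open the fingers fully, or close them until they stop; f_grip is the grip in N (None keeps the last).
- sleep(seconds).
- ik(position, orientation): joint angles nearest the present ones, or None.
- state(): the state.
- camera(name): name is "scene" or "top" or "wrist"; returns the picture (480x640x3 uint8, blue, green, red); there is no depth.
- camera_info(name): a dict with "intrinsics" (3x3 intrinsics, pixels), "origin" and "attitude" of the camera in the world; the wrist camera has in their place "T_tool_cam" (4x4, takes a point from camera to tool coordinates, whose origin is the TCP and whose axes are the flange's). Camera axes: x right, y down, z forward; pixel columns grow to the right and rows downward; lengths in mm; the calibration is good to about 2 mm. A picture is of the moment at which its call begins: read the wrist's pose just before it. camera_info takes no time and is no camera call.
A pose or a line that the arm cannot do raises MotionError and nothing moves.
- sign_off(): hands the job in; it is judged then, once.
The state is a dict: "clock": time; "q": joint angles; "joint_vel": joint speeds; "tau": joint torques, N m; "tcp_pos": TCP position; "tcp_rot": TCP orientation; "force": force on the tool from outside, world axes, zero at the start; "wrist_torque": the same for the moment, N m; "gripper_width": opening from 0.0 (shut) to 1.0 (fully open); "grip_force": force on a finger pad.
Only numpy, scipy, OpenCV 4.12 (cv2) and the standard library are available. Lean on these libraries where they do the work, as an engineer would, in place of code of your own. Each camera call takes 0.05 s, during which the arm holds its last target. There are 200 camera calls.

## Working session

There is one attempt and no reset: what is moved stays moved. The work goes in short steps, each a Python script; the robot and the scene stay as the last script left them, time stands still between calls to the robot, and variables do not carry over. Pictures are saved under pics/ and viewed, at most 10 in all, crops included, and the job is handed in when it is done.

```bash
mkdir -p pics; python3 - <<'E'
from cell import *
import cv2
for n in("top","scene"):
    cv2.imwrite(f"pics/{n}0.png",camera(n)); print(n,camera_info(n))
print(camera_info("wrist")); print(state())
try: print(grip_point_offset)
except Exception as e: print(e)
E
```

```text
top {'intrinsics': array([[522.73626249,   0.        , 319.41287705],
       [  0.        , 522.73626249, 238.33678154],
       [  0.        ,   0.        ,   1.        ]]), 'origin': array([ 358.28720293,   92.77827443, 1117.69381602]), 'attitude': array([-2.93866793e+00, -2.17141156e-03, -1.62698018e+00])}
scene {'intrinsics': array([[584.99557673,   0.        , 320.2386965 ],
       [  0.        , 584.99557673, 241.26400496],
       [  0.        ,   0.        ,   1.        ]]), 'origin': array([1202.16980299,  796.22073468, 1036.89750074]), 'attitude': array([-2.36361958,  0.01869662,  2.38842965])}
{'intrinsics': array([[349.5790096 ,   0.        , 320.44407254],
       [  0.        , 349.5790096 , 237.78394619],
       [  0.        ,   0.        ,   1.        ]]), 'T_tool_cam': array([[ 8.87573515e-04, -9.48335875e-01, -3.17266892e-01,
         8.09687356e+01],
       [ 9.99999551e-01,  9.46800480e-04, -3.25017992e-05,
         5.69311982e-01],
       [ 3.31211068e-04, -3.17266721e-01,  9.48336289e-01,
        -1.42770096e+02],
       [ 0.00000000e+00,  0.00000000e+00,  0.00000000e+00,
         1.00000000e+00]])}
{'clock': 0.1, 'q': array([ 1.25208318e+00,  2.64715155e-01,  1.60525600e+00,  3.57762416e-06,
        1.27368579e+00, -3.69140878e-02]), 'joint_vel': array([-0.0004273 ,  0.00079094, -0.00123374, -0.00078836, -0.00074216,
       -0.00166446]), 'tau': array([ 8.96326237e-04, -5.16707361e+01, -3.68590450e+01,  6.68487883e-05,
        6.35101867e-03,  6.35936189e-06]), 'tcp_pos': array([187.50831315, 647.74170727, 230.05132696]), 'tcp_rot': array([-3.13952989e+00, -7.96005638e-05,  2.85979246e+00]), 'force': array([0.86765196, 0.42187314, 0.48708205]), 'wrist_torque': array([ 0.01562153,  0.03729463, -0.03173543]), 'grip_force': 0.0, 'gripper_width': 1.0011197907587213}
18.700000000000003
```

View pics/top0.png

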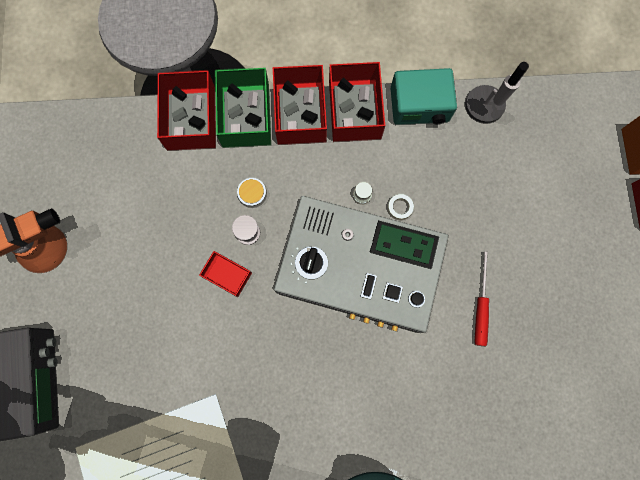

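The top view shows the tester with the knob at (312,262). The bar key is at (369,286), the square key at (393,292) and the round key at (417,298). The top face corners are at about (302,196), (448,234), (426,332) and (274,291).

```bash
cat > h.py <<'E'
from cell import *
import numpy as np, cv2
from scipy.spatial.transform import Rotation as Ro
def R(a): return Ro.from_euler('xyz',a).as_matrix()
def cast(name,uv,z,st=None):
    c=camera_info(name)
    if name=="wrist":
        T=c["T_tool_cam"]; Rt=R(st["tcp_rot"]); o=st["tcp_pos"]+Rt@T[:3,3]; A=Rt@T[:3,:3]
    else: o=c["origin"]; A=R(c["attitude"])
    d=A@np.linalg.inv(c["intrinsics"])@np.array([uv[0],uv[1],1.])
    return o+d*(z-o[2])/d[2]
def shot(f):
    st=state(); im=camera("wrist"); cv2.imwrite(f,im); np.save(f+".npy",np.r_[st["tcp_pos"],st["tcp_rot"]]); return st,im
E
python3 - <<'E'
from h import *
P={}
for k,uv,z in [("bar",(369,286),71),("sq",(393,292),71),("rnd",(417,298),71),("knob",(312,262),100),("c1",(302,196),55),("c2",(448,234),55),("c3",(426,332),55),("c4",(274,291),55)]:
    P[k]=cast("top",uv,z); print(k,P[k].round(1))
d=P["bar"]-P["rnd"]; yaw=np.arctan2(-d[0],d[1]); print("yaw keys",yaw, np.linalg.norm(d))
d=P["c1"]-P["c2"]; print(np.arctan2(-d[0],d[1])); 
mid=(P["sq"]+P["knob"])/2
# wrist view: tool x axis along -robot side or so
for yw in (yaw,yaw+np.pi,yaw+np.pi/2,yaw-np.pi/2):
    print(yw, ik([mid[0],mid[1],300],[np.pi,0,yw]), R([np.pi,0,yw])[:,0].round(2))
E
```

```text
bar [470.1 -15.5  71. ]
sq [455.4 -62.6  71. ]
rnd [ 440.8 -109.4   71. ]
knob [520.5  96.1 100. ]
c1 [669.6 109.8  55. ]
c2 [ 570.8 -189.4   55. ]
c3 [ 373.4 -124.2   55. ]
c4 [472.5 176.5  55. ]
yaw keys -0.3025228259324906 98.44546492528005
-0.31908146471575444
-0.3025228259324906 [-1.67082912e-02 -1.32117564e-01  1.89891170e+00 -4.44089210e-16
  1.37479852e+00  1.85661086e+00] [ 0.95 -0.3   0.  ]
2.8390698276573025 [-0.01670829 -0.13211756  1.8989117   0.          1.37479852 -1.28498179] [-0.95  0.3   0.  ]
1.268273500862406 [-1.67082912e-02 -1.32117564e-01  1.89891170e+00 -4.44089210e-16
  1.37479852e+00  2.85814535e-01] [0.3  0.95 0.  ]
-1.8733191527273871 None [-0.3  -0.95  0.  ]
```

```bash
python3 - <<'E'
from h import *
move_pose([485,5,260],[np.pi,0,2.835])
sleep(.3)
st,im=shot("pics/w1.png"); print(st["tcp_pos"],st["tcp_rot"],st["clock"])
E
```

```text
[485.04835446   5.32792497 259.9358385 ] [-3.14158325e+00 -1.56364052e-04  2.83559233e+00] 2.9167
```

View pics/w1.png

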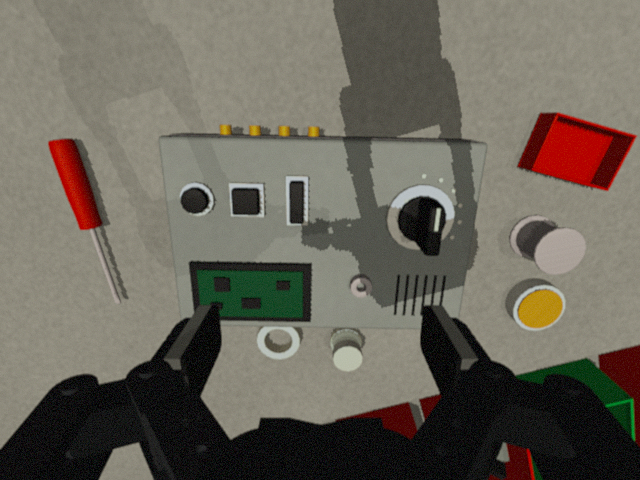

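The wrist view shows the round key at (196,200), the square key at (246,201), the bar key at (297,201) and the knob at about (428,220). The order from -y is round, square, bar.

```bash
python3 - <<'E'
from h import *
im=cv2.imread("pics/w1.png"); s=np.load("pics/w1.png.npy"); st=dict(tcp_pos=s[:3],tcp_rot=s[3:])
g=cv2.cvtColor(im,cv2.COLOR_BGR2GRAY)
m=(g<55).astype(np.uint8)
n,l,S,C=cv2.connectedComponentsWithStats(m[:260])
K=[]
for i in range(1,n):
    if S[i][4]>250:
        x,y,w,h,a=S[i]; print(S[i],C[i].round(1)); 
        if a<1200 and y<230 and x<320: K.append(cast("wrist",(x+w/2-.5,y+h/2-.5),70,st)); print(K[-1].round(1))
# knob white line (bar top)
hsv=cv2.cvtColor(im,cv2.COLOR_BGR2HSV)
w=((g>170)).astype(np.uint8); 
n,l,S,C=cv2.connectedComponentsWithStats(w)
for i in range(1,n):
    if S[i][4]>8 and 380<C[i][0]<470 and 160<C[i][1]<270: print("w",S[i],C[i].round(1),cast("wrist",C[i],109,st).round(1),cast("wrist",C[i],55,st).round(1))
top=cv2.imread("pics/top0.png")
cr=np.hstack([cv2.resize(im[150:280,370:500],(400,400),interpolation=2),cv2.resize(top[230:295,280:345],(400,400),interpolation=2)])
cv2.imwrite("pics/c1.png",cr)
E
```

```text
[ 518  113  117   77 4230] [577.4 150. ]
[  59  139   44   89 1256] [ 81.9 182.7]
[290 182  14  41 509] [296.2 201.9]
[472.2 -14.4  70. ]
[181 188  28  25 530] [194.5 200.1]
[ 440.7 -108.    70. ]
[232 189  28  25 658] [245.5 201. ]
[456.4 -61.3  70. ]
[ 398  197   47   59 1860] [421.9 223.9]
[521 223  34  34 292] [534.5 238.8]
w [422 174   4   4  14] [423.5 175.5] [475.2  99.4 109. ] [487.5 112.1  55. ]
w [439 178   4   4  12] [440.7 179.8] [483.  112.3 109. ] [496.8 127.4  55. ]
w [392 186  62  33 690] [425.3 197.5] [493.9  96.9 109. ] [509.7 109.1  55. ]
w [435 209   5  21  60] [437.  218.9] [515.6 102.6 109. ] [535.4 115.9  55. ]
```

View pics/c1.png

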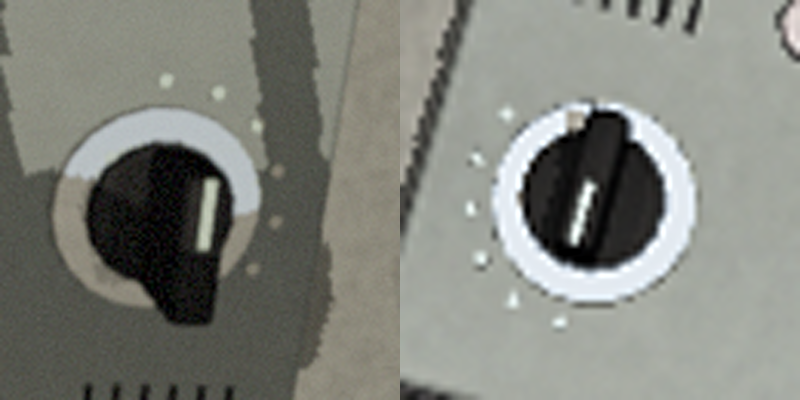

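The wrist crop (left) shows the white dial ring centred near wrist pixel (421.0,217.3), with the white line at (437,219). In the top crop (right), the ring centre is near (311.5,262.8).

```bash
python3 - <<'E'
from h import *
s=np.load("pics/w1.png.npy"); st=dict(tcp_pos=s[:3],tcp_rot=s[3:])
for z in (56,): print(cast("wrist",(421.0,217.3),z,st),cast("top",(311.5,262.8),z))
print(cast("wrist",(422,219.9),69,st),cast("top",(311.5,262.2),69))
print("line", cast("wrist",(437,218.9),109,st))
E
```

```text
[528.41212473 100.35932543  56.        ] [525.95695269  97.31569996  56.        ]
[526.80615829  98.10761771  69.        ] [525.13326238  97.19475985  69.        ]
line [515.60272068 102.61697857 109.        ]
```

```bash
python3 - <<'E'
from h import *
rot=[np.pi,0,np.pi-.32]
K=dict(rnd=(440.7,-108.4),sq=(456.2,-61.5),bar=(471.8,-14.5))
grab(20)
for k in ("rnd","sq","bar"):
    x,y=K[k]
    servo_line([x,y,90],rot); sleep(.2)
    f0=state()["force"][2]
    hit=servo_line([x,y,65],velocity=20,f_stop=9); sleep(.3)
    s=state(); print(k,hit,s["tcp_pos"].round(1),s["force"][2]-f0,s["clock"])
    if s["tcp_pos"][2]>67.5: print("shallow"); servo_line([x,y,90]); break
    servo_line([x,y,90],velocity=60); sleep(.3)
servo_line([490,0,170]); 
print(state()["gripper_width"],state()["clock"])
E
```

```text
rnd True [ 440.5 -108.4   66. ] 5.566049058044465 6.9333
sq True [456.1 -61.4  66. ] 4.518131167884983 9.9333
bar True [471.7 -14.4  66. ] 5.9516970156010185 12.9333
0.0008910297856578135 14.5
```

```bash
python3 - <<'E'
from h import *
rot=[np.pi,0,np.pi-.32]
x,y=526.6,98.4
move_pose([x,y,170],rot); gripper_open(); sleep(.2)
s0=state()
hit=servo_line([x,y,77],rot,velocity=60,f_stop=8); sleep(.2)
print(hit,state()["tcp_pos"])
if not hit:
    grab(50); sleep(.4)
s=state(); print(s["tcp_pos"],s["tcp_rot"],s["force"]-s0["force"],s["wrist_torque"]-s0["wrist_torque"],s["gripper_width"],s["grip_force"],s["clock"])
shot("pics/w2.png")
E
```

```text
False [526.84108916  98.43265024  77.30513547]
[526.53574057  98.18650136  77.12552465] [-3.14121857e+00 -4.83103981e-05  2.82158126e+00] [-2.09810018 -1.94917039  5.27794344] [-0.49611318  0.26626794 -0.14824166] 0.15397434049093855 50.94237148761749 18.9333
```

View pics/w2.png

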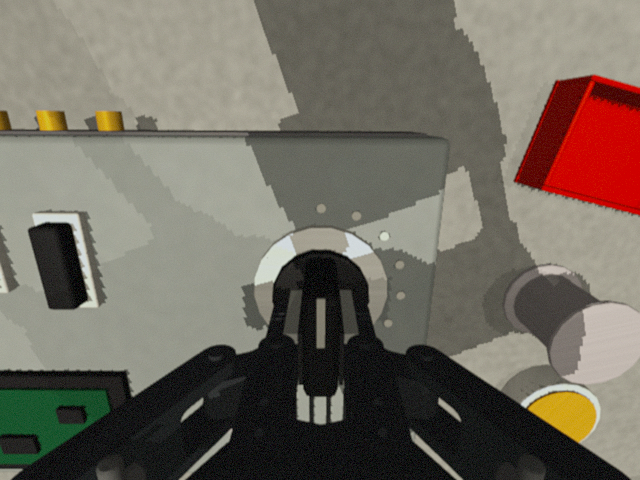

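The wrist view shows the knob bar gripped between the pads with its white line at (320,322), and the rest dot at (321,209). I'll turn it now in small steps.

```bash
cat > turn.py <<'E'
from h import *
import sys
p=[526.6,98.3,77.1]; y0=np.pi-.32
def turn(a,b):
    t=state()["clock"]
    for v in np.linspace(a,b,9)[1:]:
        servo_line(p,[np.pi,0,y0-v])
    sleep(.6); s=state()
    print(b,"yaw",y0-s["tcp_rot"][2],s["force"].round(1),s["wrist_torque"].round(2),s["grip_force"],s["clock"]-t,s["clock"])
turn(float(sys.argv[1]),float(sys.argv[2]))
shot(sys.argv[3])
E
python3 turn.py 0 .419 pics/t1.png
```

```text
0.419 yaw 0.4184732494147485 [-3.1 -3.9  4.3] [-0.71  0.43  0.12] 51.01620376110077 2.6000000000000014 21.5833
```

View pics/t1.png

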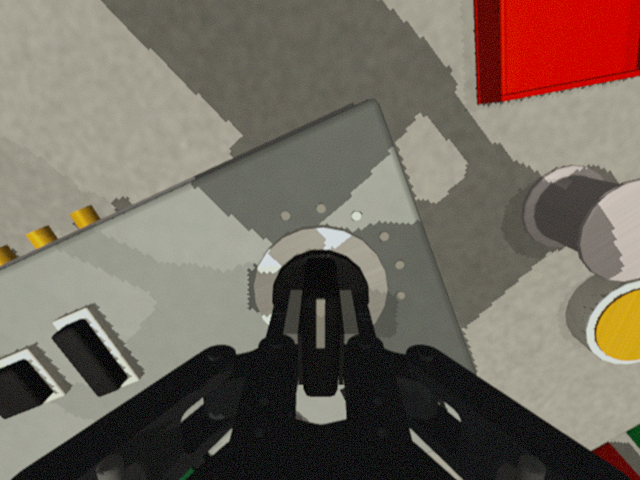

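The knob turned with the gripper: the first-stop dot is now at (320,209), straight above the white line at (320,322).

```bash
python3 turn.py .419 .838 pics/t2.png && python3 turn.py .838 1.257 pics/t3.png
```

```text
0.838 yaw 0.835492168672965 [-2.3 -3.7  3.9] [-0.76  0.39  0.07] 51.001959443092346 2.6000000000000014 24.2333
1.257 yaw 1.253819619730279 [-2.2 -4.6  3.9] [-0.8   0.39  0.1 ] 50.98580181598663 2.599999999999998 26.8833
```

View pics/t3.png

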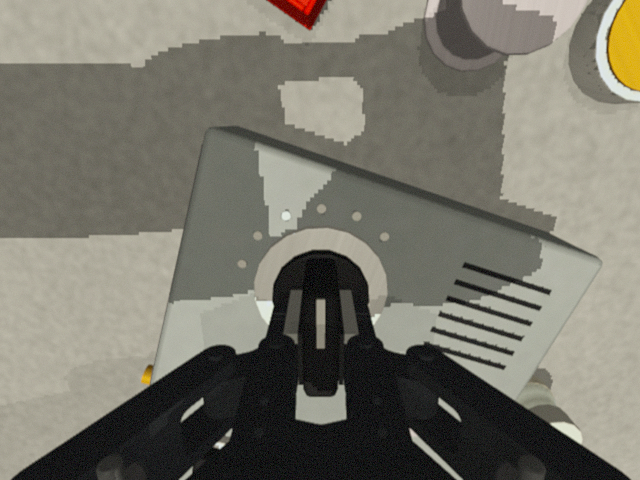

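The white line at (320,322) now points at the fourth dot (321,209), which is the third stop. Three dots lie to its left (rest and the first two stops) and two to its right.

```bash
python3 -c "
from cell import *
print(sign_off())"
```

```text
the job is handed in; nothing more can be done
None
```

I pressed the round, square and bar keys fully in that order, then turned the knob click by click to its third stop and handed the job in still gripping it there at about 27 s; no verdict came back.

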